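# Shut the damp box on the drying bowls

## Task

Close up the damp box with the fingertips: first push both blue-fronted trays fully home, in either order, then push the red rib on the roof to the right, as the robot sees it, until the yellow shutter fully covers the vent. Just push: pick nothing up. The bowls in the trays must not be touched and must stay standing, and everything else must stay where it is.

Things in the scene. Friction and masses are not known exactly. Their poses are not given: they have to be found in the camera images.
- damp_box: Damp box for drying pots: a fixed plywood cabinet (all sizes in this list are in mm), 220 deep (its x) x 320 wide (its y) x 125 high. Origin: centre of its underside, on the table. Its -x side is the front with the two trays, facing the robot; +y is its left as seen by the robot; it is turned by up to 0.2 rad about the vertical. The flat roof is at z = 125; two aluminium guide strips 7 high run along y on it.
- tray_left (a joint): Opening of the left tray (at +y in the box), m: 0 = fully home with its front against the box (a firm stop), positive = pulled out along the box's -x; it stays where it is left, about 3 N moves it.
- tray_right (a joint): Opening of the right tray (at -y), the same.
- tray_left_face (a point): Point on the outer face of the left tray's blue front panel, midway across, 85 above the table; moves with the tray. The panel is 150 wide, 12 thick and reaches from 11 to 115 above the table, upright; axes as the box's, so pushing along +x shuts the tray. A wooden knob, 22 dia, sticks out 20 from it midway across, centred 45 above the table (40 below this point).
- tray_right_face (a point): The same point on the right tray's front panel.
- shutter (a joint): Opening of the vent shutter on the roof, m: 0 = fully shut over the dark vent grille (a firm stop), positive = slid open along the box's +y (left); it stays where it is left, about 2 N moves it.
- rib_left (a point): Centre of the left (+y) face of the upright red rib on the yellow shutter; moves with it. The rib is 60 long (box x), 12 thick (y); it stands on the shutter plate, whose top is 131 above the table, and its top is 153 above the table; this point is 142 above the table. The plate, 84 x 84, ends 6 to the left of this face. Pushing this face along the box's -y (right) shuts the vent. Axes as the box's.
- bowl_red: Terracotta bowl, 88 dia at the rim x 50 high, standing loose in one of the trays, on the tray's floor 14 above the table. Origin: centre of its underside.
- bowl_white: White bowl of the same size in the other tray, origin alike.
- glaze_jar: small white glaze jar with a blue cap, 48 dia x 52 high, standing at the back of the damp box's roof. Origin: centre of its underside. A bystander.
- water_bottle: clear bottle with a green label, 64 dia x 190 high, standing left of the box. Origin: centre of its underside. A bystander.
- mug: blue mug, 80 dia x 90 high, standing right of the box. Origin: centre of its underside. A bystander.
- tape_ring: pale ring, 70 dia x 30 high, lying beside one of the trays, left or right. Origin: centre of its underside. A bystander.
- slip_jar: white jar with an orange cap, 70 dia x 80 high, standing beside one of the trays, left or right. Origin: centre of its underside. A bystander.

How it is judged:
By the outcome, as a careful person would: the job done as asked, in the order asked, and still so for the second after the job is handed in, with the robot touching nothing.
It also fails if it takes over 56 s, if anything falls off the work surface, if the arm or the gripper's body presses on something with over 40 N, if the wrist force passes 120 N, or if a joint passes its speed limit or range.

## Robot

A 7-joint arm with a two-finger parallel gripper is mounted at the origin on the work surface. World frame = base frame: x ahead of the robot, y to its left, z up, the work surface at z = 0. Lengths are in m, angles in degrees, forces in N, time in s.
With the tool pointing down it reaches from about 0.425 to 0.875 m from the base axis. Payload 4.7 kg.
Tool frame: the origin (TCP) lies at the very end of the fingers, on their centre line; the grasp point (between the pads) lies env.grip_point_offset behind it (env.grip_point_offset is the distance from the TCP to the grasp point, in m); z points along the fingers, y is the direction in which the jaws open and shut (so a half turn about z gives the same grasp; the last joint's range is limited). The gripper opens to 87 mm and grips with 3 to 60 N. Pads are 19 mm wide; open, the fingers measure 117 mm over their backs; the gripper's body (75 mm by 190 mm) begins 51 mm behind the grasp point.
Start: joints at [68.99, 18.392, -4.016, 83.108, 1.295, 78.541, -3.26], TCP at [0.242, -0.603, 0.223] pointing down, gripper open.
Joint ranges: [-163.93, 163.93], [-17.29, 119.83], [-79.2, 71.16], [3.27, 140.29], [-89.18, 269.18], [5.43, 117.66], [-154.24, 154.24]. Speed limits (degrees/s): [147.25, 147.25, 180, 180, 180, 180, 180].

## Interface

Orientations are given as [roll, pitch, yaw] about the fixed x, y, z axes, in that order (R = Rz(yaw) Ry(pitch) Rx(roll)).
In Python, from cell import env gives the robot as it stands.
- The arm moves only by the tool send_rows, never from a script. Its argument "plan" is a list of rows, each a list of 7 numbers: the finger opening in mm, from 0 to 87, then the shift along the tool's x, y, z in mm, then the turn, a rotation vector about the tool's x, y, z in rad. A call has 1 to 12 rows; each row shifts and turns the commanded pose from where the row before left it, along the tool's axes as they then stand; what a row does not reach is not made up. A row lasts 1/10 s, in which the tool goes at most 50 mm and 8.59 degrees, less where a joint would pass 70% of its speed; a pose out of reach is approached as far as the arm can. A call is refused whole if a number of a shift passes 50 or a number of a turn 0.15, either way. A call with a gripper value outside its range is refused whole. The fingers move at their own pace and stop on an object; "grip_force" is the grip in N (left out, the last holds). Time passes only in rows, so rows that do not move let the fingers close. It gives the time, the measured TCP pose, the force and the opening at its end, in the units of the state.
- env.get_obs(): the state, without advancing time (a new reading comes with each control period).
- env.read_camera(name): name is "scene" or "top" or "wrist"; returns the picture (420x560x3 uint8, red, green, blue); there is no depth.
- env.get_calibration(name): a dict with "fx", "fy", "cx", "cy" (pixels), "extrinsics" (4x4, takes a point from camera to world coordinates). Camera axes: x right, y down, z forward; pixel columns grow to the right and rows downward; lengths in m; the calibration is good to about 2 mm. The wrist camera is an equidistant fisheye: a pixel r from the principal point sees the ray r / f radians off the axis. A picture is of the moment at which its call begins: read the wrist's pose just before it. get_calibration takes no time and is no camera call; for the wrist camera it gives the pose at the moment of the call.
- env.sign_off(): hands the job in, once; it reports no verdict.
Trained networks look in the newest picture that a camera, given by its name, has taken for a name from the list of things; names that differ only in an ending like _2 or _b are one class to them, and where a whole thing is asked for, a point or a joint stands for the part that bears it (a point fixed in the world has none). Each returns a list of dicts, best first, with "confidence" (0 to 1); they miss things now and then, are a little off and sometimes report something else, mostly with a low value. They report only what shows in the picture. A call takes as long as a camera call.
- env.regions_of(camera, query): "region" (420x560 bool, what is visible of it) and "rect" ([left, top, right, bottom] in pixels, round what is visible of it).
The state is a dict: "time_s": time; "qpos": joint angles; "joint_velocities": joint speeds; "effort": joint torques, N m; "tool_pos": TCP position; "tool_rot": TCP orientation; "force": force on the tool from outside, world axes, zero at the start; "wrist_torque": the same for the moment, N m; "grip_width": finger opening in m.
Only numpy, scipy, OpenCV 4.12 (cv2) and the standard library are available. Lean on these libraries where they do the work, as an engineer would, in place of code of your own. Each camera call takes 0.05 s, during which the arm holds its last target. There are 200 camera calls.

## Working session

There is one attempt and no reset: what is moved stays moved. The work goes in short steps, Python scripts to look and compute and a tool call to move; the robot and the scene stay as the last step left them, time stands still between calls to the robot, and variables do not carry over. Pictures are saved under pics/ and viewed, about 8 in all and at most 12, crops included, and the job is handed in when it is done.

Besides the shell and the picture viewer there is one more tool, called after ">>>" by a JSON object that holds its "fn" and its "kwargs", one argument or row to a line. send_rows: Moves the arm, as the interface text tells. Its arguments: {"type":"object","properties":{"plan":{"type":"array"},"grip_force":{"type":"number"}},"required":["plan"]}

```bash
mkdir -p pics; python3 - <<'E'
from cell import env
import cv2,numpy as np
a=env.read_camera("scene");b=env.read_camera("top")
cv2.imwrite("pics/s1.png",cv2.cvtColor(a,cv2.COLOR_RGB2BGR));cv2.imwrite("pics/t1.png",cv2.cvtColor(b,cv2.COLOR_RGB2BGR))
np.set_printoptions(precision=4,suppress=True)
for n in("scene","top"):
    c=env.get_calibration(n);print(n,c["fx"],c["fy"],c["cx"],c["cy"]);print(c["extrinsics"])
o=env.get_obs();print(o)
print(env.grip_point_offset)
E
```

```text
scene 383.4976015620681 383.4976015620681 277.10861455141605 211.41341079661024
[[ 0.1604  0.8095 -0.5648  1.1675]
 [ 0.987  -0.1329  0.0898 -0.0571]
 [-0.0024 -0.5719 -0.8203  0.851 ]
 [ 0.      0.      0.      1.    ]]
top 456.70324262732396 456.70324262732396 278.8477256689707 215.65947713419064
[[-0.0164 -0.9941  0.107   0.5292]
 [-0.9997  0.0184  0.0184  0.0274]
 [-0.0203 -0.1067 -0.9941  1.1135]
 [ 0.      0.      0.      1.    ]]
{'time_s': 0.1, 'qpos': array([68.991 , 18.4348, -4.0157, 83.1685,  1.2971, 78.5428, -3.2616]), 'joint_velocities': array([-0.049 , -0.069 , -0.0428, -0.1192,  0.0539, -0.1094,  0.1013]), 'effort': array([  0.0002, -49.2572,  -0.4055, -31.3398,  -0.0642,   0.0395,
         0.0001]), 'tool_pos': array([ 0.2413, -0.603 ,  0.2216]), 'tool_rot': array([-179.8992,    0.0076,   21.8176]), 'force': array([-0.1856, -1.2719, -0.0588]), 'wrist_torque': array([-0.0267, -0.0655,  0.0094]), 'grip_width': 0.08701378775826256}
0.0187
```

View pics/s1.png

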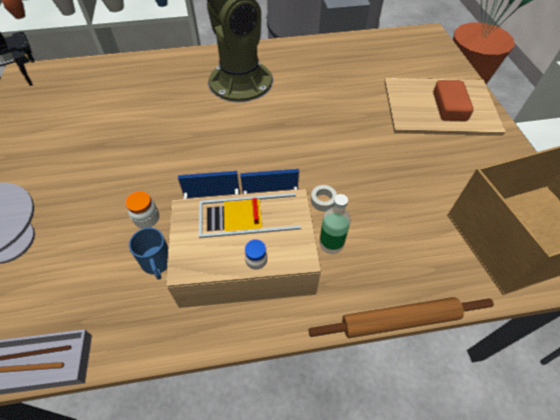

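View pics/t1.png

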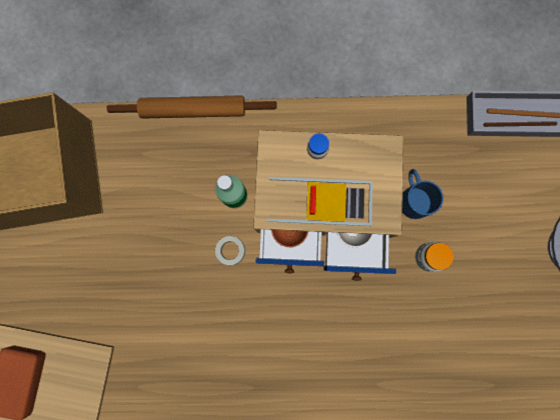

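```bash
cat >h.py <<'E'
from cell import env
import numpy as np,cv2
np.set_printoptions(precision=4,suppress=True)
def ray(cam,u,v):
    c=env.get_calibration(cam);E=c["extrinsics"]
    d=np.array([(u-c["cx"])/c["fx"],(v-c["cy"])/c["fy"],1.]);return E[:3,3],E[:3,:3]@d
def atz(cam,u,v,z):
    o,d=ray(cam,u,v);return o+d*(z-o[2])/d[2]
E
python3 - <<'E'
from h import *
b=cv2.imread("pics/t1.png")
cv2.imwrite("pics/t1c.png",cv2.resize(b[125:285,205:405],None,fx=4,fy=3.75,interpolation=cv2.INTER_CUBIC)[:600])
for n in["damp_box","rib_left","tray_left_face","tray_right_face","glaze_jar"]:
    for r in env.regions_of("top",n)[:2]:
        m=r["region"].astype(np.uint8);print(n,r["confidence"],r["rect"],m.sum(),cv2.minAreaRect(cv2.findNonZero(m)))
for u,v in[(260,131),(402,136),(400.5,235),(255,231)]:print(atz("top",u,v,.125))
# red rib and blue front masks
hsv=cv2.cvtColor(b,cv2.COLOR_BGR2HSV)
for nm,lo,hi,roi in[("rib",(0,200,150),(12,255,255),(175,225,300,330)),("yel",(20,200,120),(35,255,255),(175,225,300,360))]:
    m=cv2.inRange(hsv,lo,hi);k=np.zeros_like(m);k[roi[0]:roi[1],roi[2]:roi[3]]=m[roi[0]:roi[1],roi[2]:roi[3]]
    q=cv2.boxPoints(cv2.minAreaRect(cv2.findNonZero(k)));print(nm);
    for p in q:print(p,atz("top",*p,.153 if nm=="rib" else .131))
E
```

```text
damp_box 0.86 [253.3, 128.8, 407.1, 279.0] 18111 ((327.7557067871094, 204.47061157226562), (147.19969177246094, 146.20095825195312), 2.9108378887176514)
damp_box 0.35 [339.9, 231.8, 372.6, 247.8] 372 ((354.0, 239.5), (34.0, 13.0), -0.0)
rib_left 0.87 [307.1, 181.5, 347.7, 221.2] 1490 ((325.6018371582031, 201.36199951171875), (38.908294677734375, 39.0034294128418), 2.7263107299804688)
tray_left_face 0.64 [253.9, 228.4, 323.6, 271.4] 1717 ((289.6692810058594, 250.79185485839844), (68.1794662475586, 42.916263580322266), 3.5763344764709473)
glaze_jar 0.84 [306.5, 136.7, 329.9, 161.8] 456 ((317.5, 145.5), (25.0, 21.0), 90.0)
[0.8257 0.0845 0.125 ]
[ 0.8073 -0.2289  0.125 ]
[ 0.5888 -0.2159  0.125 ]
[0.603  0.0981 0.125 ]
rib
[310. 186.] [ 0.6948 -0.0221  0.153 ]
[315. 186.] [ 0.6946 -0.0327  0.153 ]
[315. 212.] [ 0.6389 -0.0314  0.153 ]
[310. 212.] [ 0.6391 -0.0208  0.153 ]
yel
[306.102  219.3501] [ 0.6258 -0.0131  0.131 ]
[307.551 181.675] [ 0.7082 -0.0181  0.131 ]
[346.2246 183.1625] [ 0.7033 -0.102   0.131 ]
[344.7755 220.8375] [ 0.6211 -0.0963  0.131 ]
```

View pics/t1c.png

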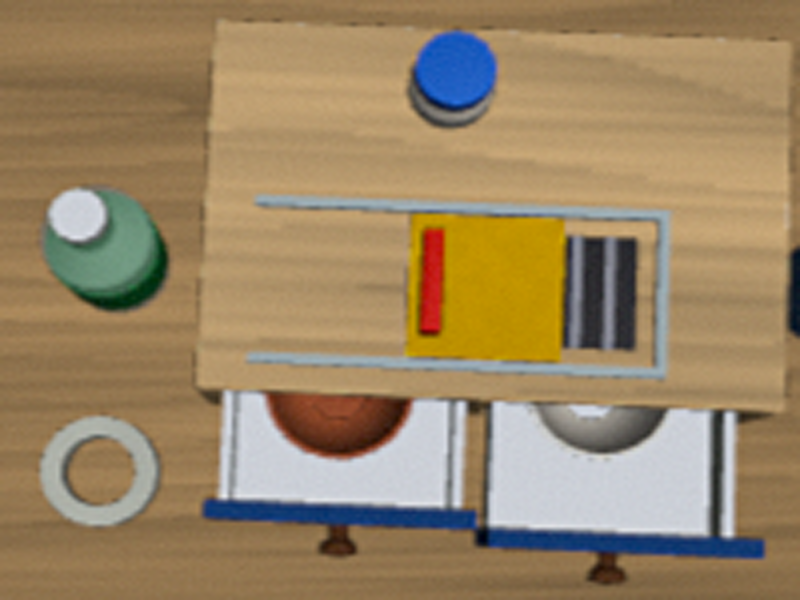

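```bash
python3 - <<'E'
from h import *
yaw=-0.058;X=np.array([np.cos(yaw),np.sin(yaw)]);Y=np.array([-X[1],X[0]])
cr=lambda x,y:(205+x/4,125+y/3.75)
P={}
for n,x,y,z in[("bl",217,22,.125),("br",790,42,.125),("fr",785,408,.125),("fl",197,388,.125),("L1",203,517,.115),("L2",476,527,.115),("R1",477,545,.115),("R2",763,557,.115),("ribTL",421,228,.153),("ribBL",418,333,.153),("ventR",637,290,.125),("plateR",563,290,.131),("knobL",338,555,.045),("knobR",607,582,.045)]:
    p=atz("top",*cr(x,y),z)[:2];P[n]=p;print(n,p,"box-ax",p@X,p@Y)
o=(P["bl"]+P["br"]+P["fr"]+P["fl"])/4;print("centre",o,o@X,o@Y)
E
```

```text
bl [0.826  0.0862] box-ax 0.8196094401607414 0.13393511832616334
br [ 0.8068 -0.23  ] box-ax 0.818801182617591 -0.18283389514388626
fr [ 0.5914 -0.2176] box-ax 0.6029754741078562 -0.18294145666882924
fl [0.6086 0.0996] box-ax 0.601789503316979 0.13474798084547987
L1 [0.5342 0.0979] box-ax 0.5276535881231663 0.12869760948956868
L2 [ 0.526  -0.0503] box-ax 0.5280653816440386 -0.01969985807048307
R1 [ 0.5157 -0.0505] box-ax 0.5177515693643143 -0.020561926175256134
R2 [ 0.5064 -0.2044] box-ax 0.5173475867562409 -0.17471227586452592
ribTL [ 0.6952 -0.0227] box-ax 0.6953634886269162 0.0176816129069244
ribBL [ 0.6353 -0.0197] box-ax 0.6353946702999875 0.017207152807013973
ventR [ 0.6613 -0.1406] box-ax 0.6683371395637785 -0.10201398976884157
plateR [ 0.6613 -0.0997] box-ax 0.6659272490383205 -0.06117521635492541
knobL [0.5099 0.0247] box-ax 0.5076080971340151 0.05418374845469512
knobR [ 0.4909 -0.1303] box-ax 0.4976359357792704 -0.1016636616549563
centre [ 0.7082 -0.0654] 0.7107939000507918 -0.02427306316026806
```

>>> {"fn": "send_rows", "kwargs": {
  "plan": [
    [0,0,0,0,0,0,0.14],
    [0,0,0,0,0,0,0.14],
    [0,0,0,0,0,0,0.14],
    [0,0,0,0,0,0,0.02]
  ],
  "grip_force": 20
}}

```text
time_s: 0.75
tool_pos: [0.2415, -0.6035, 0.2225]
tool_rot: [180.0, 0.0, -3.5]
force: [0.6, -0.0, 0.2]
grip_width: 0.0629
```

>>> {"fn": "send_rows", "kwargs": {
  "plan": [
    [0,17,-41,0,0,0,0],
    [0,17,-41,0,0,0,0],
    [0,17,-41,0,0,0,0],
    [0,17,-41,0,0,0,0],
    [0,17,-41,0,0,0,0],
    [0,17,-41,0,0,0,0],
    [0,16,-41,0,0,0,0],
    [0,16,-41,0,0,0,0],
    [0,16,-41,0,0,0,0],
    [0,16,-41,0,0,0,0],
    [0,16,-41,0,0,0,0],
    [0,16,-39,0,0,0,0]
  ]
}}

```text
time_s: 1.95
tool_pos: [0.4687, -0.1241, 0.2229]
tool_rot: [180.0, -0.0, -3.2]
force: [0.5, 0.2, -0.2]
grip_width: 0.0005
```

>>> {"fn": "send_rows", "kwargs": {
  "plan": [
    [0,0,0,20,0,0,0],
    [0,0,0,30,0,0,0],
    [0,0,0,30,0,0,0],
    [0,0,0,30,0,0,0],
    [0,0,0,20,0,0,0],
    [0,0,0,14,0,0,0],
    [0,0,0,0,0,0,0]
  ]
}}

```text
time_s: 2.65
tool_pos: [0.4669, -0.1257, 0.0769]
tool_rot: [-179.9, 0.2, -3.3]
force: [-0.3, 0.1, 0.0]
grip_width: 0.0003
```

>>> {"fn": "send_rows", "kwargs": {
  "plan": [
    [0,10,0,0,0,0,0],
    [0,10,0,0,0,0,0],
    [0,6,0,0,0,0,0],
    [0,3,0,0,0,0,0],
    [0,3,0,0,0,0,0],
    [0,3,0,0,0,0,0],
    [0,3,0,0,0,0,0],
    [0,4,0,0,0,0,0],
    [0,4,0,0,0,0,0],
    [0,4,0,0,0,0,0],
    [0,4,0,0,0,0,0],
    [0,4,0,0,0,0,0]
  ]
}}

```text
time_s: 3.85
tool_pos: [0.5263, -0.1295, 0.0784]
tool_rot: [180.0, 0.0, -3.4]
force: [-3.2, 0.8, 1.1]
grip_width: 0.0005
```

>>> {"fn": "send_rows", "kwargs": {
  "plan": [
    [0,4,0,0,0,0,0],
    [0,4,0,0,0,0,0],
    [0,4,0,0,0,0,0],
    [0,4,0,0,0,0,0],
    [0,4,0,0,0,0,0],
    [0,4,0,0,0,0,0],
    [0,4,0,0,0,0,0],
    [0,4,0,0,0,0,0],
    [0,4,0,0,0,0,0],
    [0,3,0,0,0,0,0],
    [0,2,0,0,0,0,0],
    [0,0,0,0,0,0,0]
  ]
}}

```text
time_s: 5.05
tool_pos: [0.5676, -0.132, 0.0785]
tool_rot: [180.0, -0.0, -3.4]
force: [-1.8, -0.3, -1.3]
grip_width: 0.0003
```

>>> {"fn": "send_rows", "kwargs": {
  "plan": [
    [0,2,0,0,0,0,0],
    [0,2,0,0,0,0,0],
    [0,1,0,0,0,0,0],
    [0,1,0,0,0,0,0],
    [0,1,0,0,0,0,0],
    [0,0,0,0,0,0,0]
  ]
}}

```text
time_s: 5.65
tool_pos: [0.5729, -0.1323, 0.0785]
tool_rot: [180.0, 0.2, -3.4]
force: [-6.8, -0.8, 1.8]
grip_width: 0.0009
```

>>> {"fn": "send_rows", "kwargs": {
  "plan": [
    [0,1,0,0,0,0,0],
    [0,1,0,0,0,0,0],
    [0,0,0,0,0,0,0]
  ]
}}

```text
time_s: 5.95
tool_pos: [0.5728, -0.1323, 0.0785]
tool_rot: [180.0, 0.4, -3.4]
force: [-12.1, -0.1, 7.8]
grip_width: 0.0002
```

>>> {"fn": "send_rows", "kwargs": {
  "plan": [
    [0,1,0,0,0,0,0],
    [0,1,0,0,0,0,0],
    [0,0,0,0,0,0,0]
  ]
}}

```text
time_s: 6.25
tool_pos: [0.5727, -0.1323, 0.0785]
tool_rot: [180.0, 0.7, -3.4]
force: [-18.9, 0.1, 12.5]
grip_width: 0.0007
```

>>> {"fn": "send_rows", "kwargs": {
  "plan": [
    [0,-10,0,0,0,0,0],
    [0,-30,0,0,0,0,0],
    [0,-30,0,0,0,0,0],
    [0,-29,0,0,0,0,0],
    [0,0,-33,0,0,0,0],
    [0,0,-40,0,0,0,0],
    [0,0,-40,0,0,0,0],
    [0,0,-40,0,0,0,0],
    [0,0,0,0,0,0,0]
  ]
}}

```text
time_s: 7.15
tool_pos: [0.4899, 0.0334, 0.0798]
tool_rot: [-179.8, -0.3, -2.8]
force: [0.3, 0.6, -0.3]
grip_width: 0.0006
```

>>> {"fn": "send_rows", "kwargs": {
  "plan": [
    [0,8,5,0,0,0,0],
    [0,8,0,0,0,0,0],
    [0,6,0,0,0,0,0],
    [0,3,0,0,0,0,0],
    [0,3,0,0,0,0,0],
    [0,3,0,0,0,0,0],
    [0,3,0,0,0,0,0],
    [0,4,0,0,0,0,0],
    [0,4,0,0,0,0,0],
    [0,4,0,0,0,0,0],
    [0,4,0,0,0,0,0],
    [0,4,0,0,0,0,0]
  ]
}}

```text
time_s: 8.35
tool_pos: [0.5419, 0.0175, 0.0783]
tool_rot: [180.0, 0.0, -3.4]
force: [-3.3, -1.8, 1.4]
grip_width: 0.0003
```

>>> {"fn": "send_rows", "kwargs": {
  "plan": [
    [0,4,0,0,0,0,0],
    [0,4,0,0,0,0,0],
    [0,4,0,0,0,0,0],
    [0,4,0,0,0,0,0],
    [0,4,0,0,0,0,0],
    [0,4,0,0,0,0,0],
    [0,4,0,0,0,0,0],
    [0,3,0,0,0,0,0],
    [0,2,0,0,0,0,0],
    [0,0,0,0,0,0,0]
  ]
}}

```text
time_s: 9.35
tool_pos: [0.5754, 0.0162, 0.0786]
tool_rot: [-180.0, -0.0, -3.4]
force: [-2.1, -0.5, -0.2]
grip_width: 0.0008
```

>>> {"fn": "send_rows", "kwargs": {
  "plan": [
    [0,2,0,0,0,0,0],
    [0,2,0,0,0,0,0],
    [0,2,0,0,0,0,0],
    [0,1,0,0,0,0,0],
    [0,1,0,0,0,0,0],
    [0,1,0,0,0,0,0],
    [0,0,0,0,0,0,0]
  ]
}}

```text
time_s: 10.05
tool_pos: [0.5819, 0.0158, 0.0786]
tool_rot: [180.0, 0.2, -3.4]
force: [-8.7, -0.6, 4.6]
grip_width: 0.0001
```

>>> {"fn": "send_rows", "kwargs": {
  "plan": [
    [0,1,0,0,0,0,0],
    [0,1,0,0,0,0,0],
    [0,0,0,0,0,0,0]
  ]
}}

```text
time_s: 10.35
tool_pos: [0.5818, 0.0157, 0.0786]
tool_rot: [179.9, 0.5, -3.4]
force: [-15.0, 0.2, 9.7]
grip_width: 0.0002
```

>>> {"fn": "send_rows", "kwargs": {
  "plan": [
    [0,-10,0,0,0,0,0],
    [0,-25,0,0,0,0,0],
    [0,-25,0,0,0,0,0],
    [0,-25,0,0,0,0,0],
    [0,0,0,-40,0,0,0],
    [0,0,0,-50,0,0,0],
    [0,0,0,-50,0,0,0],
    [0,0,0,-10,0,0,0],
    [0,0,0,0,0,0,0]
  ]
}}

```text
time_s: 11.25
tool_pos: [0.5034, 0.0207, 0.2315]
tool_rot: [180.0, -0.5, -3.4]
force: [-0.8, -1.0, -1.0]
grip_width: 0.0006
```

```bash
python3 - <<'E'
from h import *
b=env.read_camera("top")[...,::-1];a=env.read_camera("scene")[...,::-1]
t=cv2.resize(b[125:285,205:405],(560,448),interpolation=cv2.INTER_CUBIC)
cv2.imwrite("pics/t2.png",t)
print(env.get_obs()["tool_pos"],env.get_obs()["tool_rot"])
E
```

```text
[0.5008 0.0203 0.2276] [179.9898  -0.004   -3.3784]
```

View pics/t2.png

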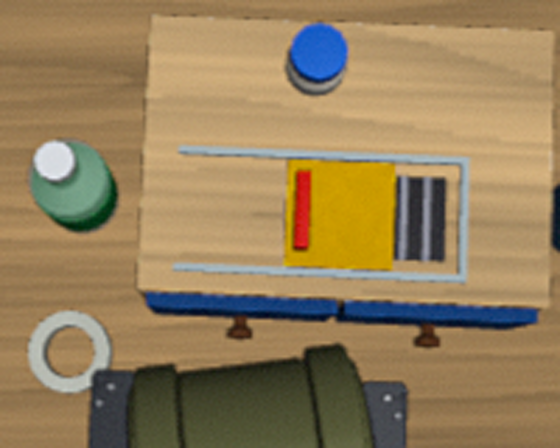

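>>> {"fn": "send_rows", "kwargs": {
  "plan": [
    [0,30,-3,0,0,0,0],
    [0,45,-4,0,0,0,0],
    [0,45,-4,0,0,0,0],
    [0,35,-3,0,0,0,0],
    [0,10,0,0,0,0,0],
    [0,0,0,0,0,0,0]
  ]
}}

```text
time_s: 11.95
tool_pos: [0.6662, 0.0248, 0.225]
tool_rot: [-179.9, 0.3, -3.4]
force: [-0.2, 0.2, -0.6]
grip_width: 0.0004
```

>>> {"fn": "send_rows", "kwargs": {
  "plan": [
    [0,0,0,20,0,0,0],
    [0,0,0,25,0,0,0],
    [0,0,0,20,0,0,0],
    [0,0,0,5,0,0,0],
    [0,0,0,0,0,0,0],
    [0,0,0,0,0,0,0]
  ]
}}

```text
time_s: 12.55
tool_pos: [0.6665, 0.0246, 0.1598]
tool_rot: [180.0, -0.1, -3.4]
force: [0.4, 0.5, 0.3]
grip_width: 0.0004
```

>>> {"fn": "send_rows", "kwargs": {
  "plan": [
    [0,0,0,15,0,0,0],
    [0,0,0,5,0,0,0],
    [0,0,0,0,0,0,0],
    [0,0,8,0,0,0,0],
    [0,0,8,0,0,0,0],
    [0,0,6,0,0,0,0],
    [0,0,3,0,0,0,0],
    [0,0,3,0,0,0,0],
    [0,0,3,0,0,0,0],
    [0,0,3,0,0,0,0],
    [0,0,3,0,0,0,0],
    [0,0,3,0,0,0,0]
  ]
}}

```text
time_s: 13.75
tool_pos: [0.6641, -0.0143, 0.1386]
tool_rot: [-179.9, -0.0, -3.3]
force: [0.4, 2.4, -0.6]
grip_width: 0.0005
```

>>> {"fn": "send_rows", "kwargs": {
  "plan": [
    [0,0,4,0,0,0,0],
    [0,0,4,0,0,0,0],
    [0,0,4,0,0,0,0],
    [0,0,4,0,0,0,0],
    [0,0,4,0,0,0,0],
    [0,0,3,0,0,0,0],
    [0,0,0,0,0,0,0]
  ]
}}

```text
time_s: 14.45
tool_pos: [0.6627, -0.0396, 0.1385]
tool_rot: [179.9, 0.0, -3.4]
force: [-0.7, 0.1, 0.1]
grip_width: 0.0001
```

>>> {"fn": "send_rows", "kwargs": {
  "plan": [
    [0,0,3,0,0,0,0],
    [0,0,3,0,0,0,0],
    [0,0,2,0,0,0,0],
    [0,0,2,0,0,0,0],
    [0,0,1,0,0,0,0],
    [0,0,0,0,0,0,0]
  ]
}}

```text
time_s: 15.05
tool_pos: [0.6621, -0.0498, 0.1385]
tool_rot: [180.0, 0.0, -3.4]
force: [-0.9, 0.9, 0.5]
grip_width: 0.0005
```

>>> {"fn": "send_rows", "kwargs": {
  "plan": [
    [0,0,2,0,0,0,0],
    [0,0,2,0,0,0,0],
    [0,0,1,0,0,0,0],
    [0,0,0,0,0,0,0]
  ]
}}

```text
time_s: 15.45
tool_pos: [0.6617, -0.0549, 0.1385]
tool_rot: [180.0, 0.0, -3.4]
force: [-0.6, 1.5, 0.7]
grip_width: 0.001
```

>>> {"fn": "send_rows", "kwargs": {
  "plan": [
    [0,0,1,0,0,0,0],
    [0,0,1,0,0,0,0],
    [0,0,1,0,0,0,0],
    [0,0,0,0,0,0,0]
  ]
}}

```text
time_s: 15.85
tool_pos: [0.6616, -0.0576, 0.1385]
tool_rot: [180.0, 0.0, -3.4]
force: [-1.1, 1.7, -0.6]
grip_width: 0.0006
```

>>> {"fn": "send_rows", "kwargs": {
  "plan": [
    [0,0,1,0,0,0,0],
    [0,0,1,0,0,0,0],
    [0,0,1,0,0,0,0],
    [0,0,1,0,0,0,0],
    [0,0,0,0,0,0,0]
  ]
}}

```text
time_s: 16.35
tool_pos: [0.6614, -0.0607, 0.1386]
tool_rot: [-180.0, -0.0, -3.4]
force: [0.1, 3.3, -0.1]
grip_width: 0.0003
```

>>> {"fn": "send_rows", "kwargs": {
  "plan": [
    [0,0,1,0,0,0,0],
    [0,0,1,0,0,0,0],
    [0,0,1,0,0,0,0],
    [0,0,0,0,0,0,0]
  ]
}}

```text
time_s: 16.75
tool_pos: [0.6613, -0.0607, 0.1386]
tool_rot: [-179.8, -0.0, -3.2]
force: [0.8, 7.6, 0.2]
grip_width: 0.0004
```

>>> {"fn": "send_rows", "kwargs": {
  "plan": [
    [0,0,1,0,0,0,0],
    [0,0,1,0,0,0,0],
    [0,0,1,0,0,0,0],
    [0,0,0,0,0,0,0]
  ]
}}

```text
time_s: 17.15
tool_pos: [0.6613, -0.0608, 0.1386]
tool_rot: [-179.6, -0.0, -3.1]
force: [1.5, 11.8, 0.4]
grip_width: 0.0005
```

>>> {"fn": "send_rows", "kwargs": {
  "plan": [
    [0,0,-8,0,0,0,0],
    [0,0,-12,0,0,0,0],
    [0,0,-8,0,0,0,0],
    [0,0,0,-25,0,0,0],
    [0,0,0,-45,0,0,0],
    [0,0,0,-30,0,0,0],
    [0,-40,0,0,0,0,0],
    [0,-45,0,0,0,0,0],
    [0,-45,0,0,0,0,0],
    [0,-30,0,0,0,0,0],
    [0,0,0,0,0,0,0],
    [0,0,0,0,0,0,0]
  ]
}}

```text
time_s: 18.35
tool_pos: [0.5032, -0.0306, 0.2393]
tool_rot: [179.9, -0.1, -3.4]
force: [0.6, 0.5, -0.1]
grip_width: 0.0007
```

```bash
python3 - <<'E'
from h import *
b=env.read_camera("top")[...,::-1];a=env.read_camera("scene")[...,::-1]
t=cv2.resize(b[115:285,205:455],(800,544),interpolation=cv2.INTER_CUBIC)
cv2.imwrite("pics/t3.png",t);cv2.imwrite("pics/s3.png",cv2.resize(a[150:310,110:370],(780,480)))
E
```

```text
(no output)
```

View pics/t3.png

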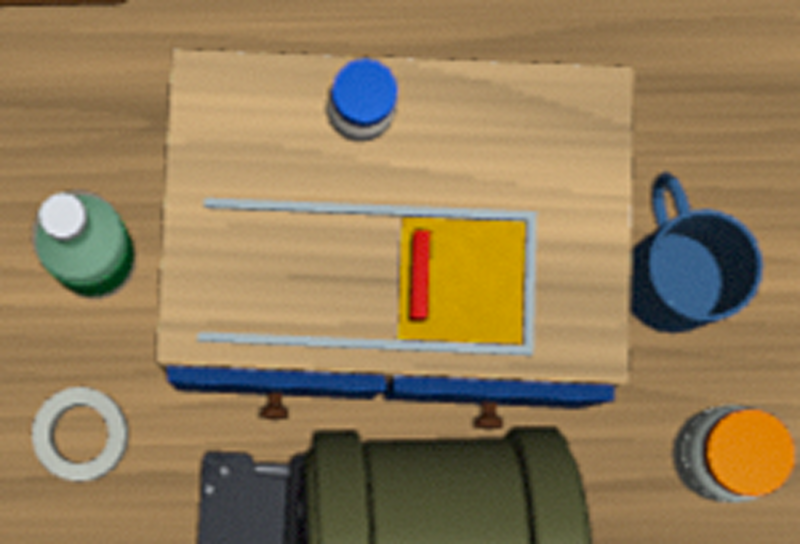

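View pics/s3.png

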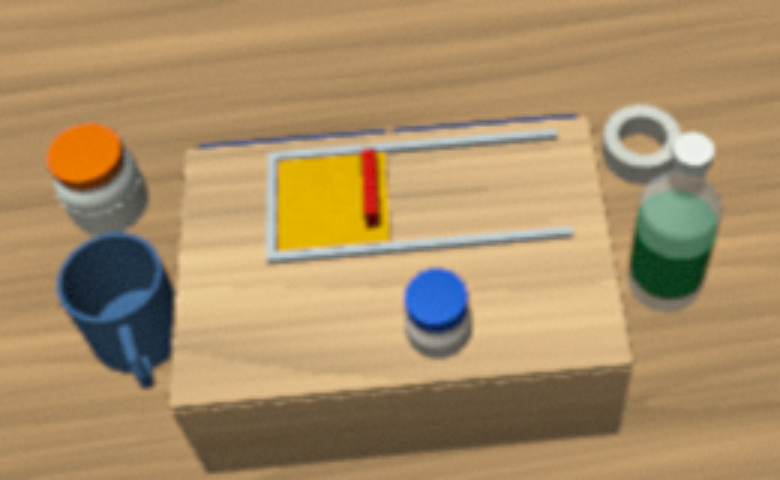

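```bash
python3 -c "
from cell import env
print(env.sign_off())"
```

```text
the job is handed in; nothing more can be done
None
```

I pushed the right tray home, then the left tray, then the red rib to the right until the shutter met its stop. I handed the job in at about 18.5 s, with the arm clear of everything.

**Stops:** Each push ended against a firm stop. The tool stopped advancing while the force rose to about 19 N on the right tray, 15 N on the left and 12 N on the shutter. Both trays stopped within 0.5 mm of the same depth, measured along the box.

**Final pictures:** The top view shows both blue fronts flush with the box. The yellow plate sits against the end strip, with no vent showing. Bottle, mug, tape ring, slip jar and glaze jar are standing and look unmoved.

**Not checked:** The bowls can't be seen in the closed trays. I pushed at about 40 mm/s and never touched them, and no unusual force showed up. No check failed or disagreed.

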